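# Lay the pivot pins in their V-stands

## Task

Get the three plain round pivot pins ready for the goods-in check: lay each across the two Vs of its own stand (the short pin on the narrow stand, the middle one on the middle stand, the long one on the wide stand), cradled in both Vs, centred lengthwise, and set down rather than dropped. Leave the collared pin, the square bar, the bearing ring and the small tin where they are.

Things in the scene. Friction and masses are not known exactly. Their poses are not given: they have to be found in the camera images.
- pin_short_center (a point): Centre of the short pivot pin: a plain round steel pin, 28 mm in diameter, 105 mm long, the same thickness all along, lying loose on the bench and free to roll (about 0.3 kg). The point is half-way along it and half-way up, 14 mm above the bench at the start; its x axis runs along the pin.
- pin_middle_center (a point): Centre of the middle pivot pin: a plain round steel pin, 28 mm in diameter, 140 mm long, the same thickness all along, lying loose on the bench and free to roll (about 0.4 kg). The point is half-way along it and half-way up, 14 mm above the bench at the start; its x axis runs along the pin.
- pin_long_center (a point): Centre of the long pivot pin: a plain round steel pin, 28 mm in diameter, 175 mm long, the same thickness all along, lying loose on the bench and free to roll (about 0.5 kg). The point is half-way along it and half-way up, 14 mm above the bench at the start; its x axis runs along the pin.
- stand_short: Narrow V-stand, for the short pin: grey, fixed. Base 105 x 50 x 10 mm (x, y, z) with two V-forks 12 mm thick at x = +-37.5 mm, a clear gap of 63 mm between them. Each V: 90 degrees, open upwards, mouth 50 mm wide, its bottom 40 and its tips 65 mm above the bench. Origin: centre of the underside, on the bench. A cradled pin lies along x over the origin, centre 60 mm up, 9 mm past each fork.
- stand_middle: Middle V-stand, for the middle pin: grey, fixed. Base 140 x 50 x 10 mm (x, y, z) with two V-forks 12 mm thick at x = +-55 mm, a clear gap of 98 mm between them. Each V: 90 degrees, open upwards, mouth 50 mm wide, its bottom 40 and its tips 65 mm above the bench. Origin: centre of the underside, on the bench. A cradled pin lies along x over the origin, centre 60 mm up, 9 mm past each fork.
- stand_long: Wide V-stand, for the long pin: grey, fixed. Base 175 x 50 x 10 mm (x, y, z) with two V-forks 12 mm thick at x = +-72.5 mm, a clear gap of 133 mm between them. Each V: 90 degrees, open upwards, mouth 50 mm wide, its bottom 40 and its tips 65 mm above the bench. Origin: centre of the underside, on the bench. A cradled pin lies along x over the origin, centre 60 mm up, 9 mm past each fork.
- collar_pin_center (a point): Centre of the collared pin: a steel pin 28 mm thick, 140 mm long, with two collars 42 mm in diameter near its ends, lying loose on the bench; not one of the plain pins, stays where it is. Centre 21 mm above the bench; x along the pin.
- square_bar_center (a point): Centre of the square bar: a steel bar 28 x 28 x 140 mm lying loose on the bench; not one of the round pins, stays where it is. Centre 14 mm above the bench; x along the bar.
- bearing: A loose steel bearing ring, 52 mm in diameter, 16 mm high, lying flat on the bench between two stands; stays where it is. Origin: centre of its underside.
- tin: A small black tin with a pale lid, 48 mm in diameter, 36 mm high, standing loose between two stands; stays where it is. Origin: centre of its underside.
Things that resemble listed ones, but are neither listed nor needed, are in the scene too. What is shaped like the stand_short but orange or purple is not meant.

How it is judged:
At the end, for the whole second after the job is handed in: Each plain pin rests, released and still, in both Vs of its own stand: centre within 12 mm of the stand's middle lengthwise, 8 mm sideways, 55 to 65 mm above the bench, aligned within 0.1 rad; collared pin, square bar, bearing and tin within 30 mm of their start (x of pin_short_center in the frame of stand_short between -0.012 and 0.012 m and y of pin_short_center in the frame of stand_short between -0.008 and 0.008 m and z of pin_short_center in the frame of stand_short between 0.055 and 0.065 m and angle between the x axis of pin_short_center and the x axis of stand_short, either way round below 0.1 rad and linear speed of each of pin_short, pin_middle, pin_long below 0.02 m/s and x of pin_middle_center in the frame of stand_middle between -0.012 and 0.012 m and y of pin_middle_center in the frame of stand_middle between -0.008 and 0.008 m and z of pin_middle_center in the frame of stand_middle between 0.055 and 0.065 m and angle between the x axis of pin_middle_center and the x axis of stand_middle, either way round below 0.1 rad and x of pin_long_center in the frame of stand_long between -0.012 and 0.012 m and y of pin_long_center in the frame of stand_long between -0.008 and 0.008 m and z of pin_long_center in the frame of stand_long between 0.055 and 0.065 m and angle between the x axis of pin_long_center and the x axis of stand_long, either way round below 0.1 rad and distance of each of collar_pin_center, square_bar_center, bearing, tin from where it was at the start of the episode below 0.03 m); the robot touches nothing.
It fails at once if the collared pin, square bar, bearing or tin is moved by more than 30 mm (distance of any of collar_pin_center, square_bar_center, bearing, tin from where it was at the start of the episode above 0.03 m).
It fails at once if a pin is dropped from more than about 2 cm (out of the fingers and faster than 0.6 m/s) ((contact force between the fingers and pin_short below 0.1 N and linear speed of pin_short above 0.6 m/s) or (contact force between the fingers and pin_middle below 0.1 N and linear speed of pin_middle above 0.6 m/s) or (contact force between the fingers and pin_long below 0.1 N and linear speed of pin_long above 0.6 m/s)).
It also fails if it takes over 93 s, if anything falls off the work surface, if the arm or the gripper's body presses on something with over 40 N, if the wrist force passes 120 N, or if a joint passes its speed limit or range.

## Robot

A 6-joint arm with a two-finger parallel gripper is mounted at the origin on the work surface. World frame = base frame: x ahead of the robot, y to its left, z up, the work surface at z = 0. Lengths are in m, angles in rad, forces in N, time in s.
With the tool pointing down it reaches from about 0.325 to 0.925 m from the base axis. Payload 3.1 kg.
Tool frame: the origin (TCP) lies midway between the tips of the shut fingers; the grasp point (between the pads) lies 19 mm behind it (arm.tcp_to_grasp is the distance from the TCP to the grasp point, in m); z points along the fingers, y is the line along which they close (so a half turn about z gives the same grasp; the last joint's range is limited). The gripper opens to 85 mm and grips with 20 to 120 N. Pads are 22 mm wide; open, the fingers measure 114 mm over their backs; the gripper's body (76 mm by 85 mm) begins 54 mm behind the grasp point. The pads swing forward as they close: fully open they stand 13 mm farther back than shut.
Start: joints at [1.016, 0.217, 1.613, -0, 1.311, -0.112], TCP at [0.268, 0.565, 0.231] pointing down, gripper open.
Joint ranges: [-2.75, 2.75], [-0.78, 2.1], [0.31, 2.55], [-1.13, 4.27], [0.13, 2.63], [-2.58, 2.58]. Speed limits (rad/s): [2.79, 2.79, 3.14, 3.14, 3.14, 3.14].

## Interface

Orientations are given as a unit quaternion [x, y, z, w].
In Python, from rig import arm, effector, ik, vision gives the robot as it stands. Calls block until the motion is done:
- arm.move_ptp(position, orientation): joint-space move of the TCP to a pose.
- arm.move_straight(position, rot=None, max_speed=0.15): straight line of the TCP; rot=None keeps the orientation; max_speed is the mean speed in m/s.
- arm.movej(angles): joint-space move.
- effector.set_gripper(opening, force=None): finger opening in m; force is the grip in N (None keeps the last); returns when the fingers have stopped.
- arm.sleep(seconds).
- ik(position, orientation): joint angles nearest the present ones, or None.
- arm.get_obs(): the state.
- vision.camera(name): name is "side" or "top" or "wrist"; returns the picture (384x512x3 uint8, blue, green, red); there is no depth.
- vision.calibration(name): a dict with "intrinsics" (3x3 intrinsics, pixels), "rvec" (rotation vector, rad) and "tvec" (3), from world to camera coordinates, as OpenCV has them. Camera axes: x right, y down, z forward; pixel columns grow to the right and rows downward; lengths in m; the calibration is good to about 2 mm. A picture is of the moment at which its call begins: read the wrist's pose just before it. calibration takes no time and is no camera call; for the wrist camera it gives the pose at the moment of the call.
A pose or a line that the arm cannot do raises arm.IKError and nothing moves.
- arm.job_done(): hands the job in; it is judged then, once.
The state is a dict: "time": time; "q": joint angles; "joint_velocities": joint speeds; "joint_torque": joint torques, N m; "tcp_pos": TCP position; "ee_rot": TCP orientation; "ft_force": force on the tool from outside, world axes, zero at the start; "wrist_torque": the same for the moment, N m; "finger_gap": finger opening in m; "grasp_force": force on a finger pad.
Only numpy, scipy, OpenCV 4.12 (cv2) and the standard library are available. Lean on these libraries where they do the work, as an engineer would, in place of code of your own. Each camera call takes 0.05 s, during which the arm holds its last target. There are 200 camera calls.

## Working session

There is one attempt and no reset: what is moved stays moved. The work goes in short steps, each a Python script; the robot and the scene stay as the last script left them, time stands still between calls to the robot, and variables do not carry over. Pictures are saved under pics/ and viewed, at most 14 in all, crops included, and the job is handed in when it is done.

```bash
mkdir -p pics; ls
python3 - <<'E'
from rig import arm, effector, ik, vision
import cv2
for n in("top","side"):
    im=vision.camera(n); cv2.imwrite(f"pics/{n}0.png",cv2.resize(im,None,fx=1.5625,fy=1.5625,interpolation=cv2.INTER_CUBIC))
    c=vision.calibration(n); print(n,c)
o=arm.get_obs();print(o["time"],o["ee_rot"],o["tcp_pos"],arm.tcp_to_grasp)
E
```

```text
pics
top {'intrinsics': array([[462.54822237,   0.        , 250.86725565],
       [  0.        , 462.54822237, 197.46972196],
       [  0.        ,   0.        ,   1.        ]]), 'rvec': array([ 2.08053295, -2.13042821,  0.24747813]), 'tvec': array([-0.06301631,  0.55930538,  1.2733709 ])}
side {'intrinsics': array([[465.37713794,   0.        , 258.91011907],
       [  0.        , 465.37713794, 194.31248026],
       [  0.        ,   0.        ,   1.        ]]), 'rvec': array([ 1.98577909, -0.67954649,  0.36635746]), 'tvec': array([-0.47028858,  0.17134502,  1.14309751])}
0.1 [ 2.19581101e-01  9.75593616e-01 -1.04670664e-03 -3.74058169e-04] [0.26734422 0.56410286 0.23008299] 0.0187
```

View pics/top0.png

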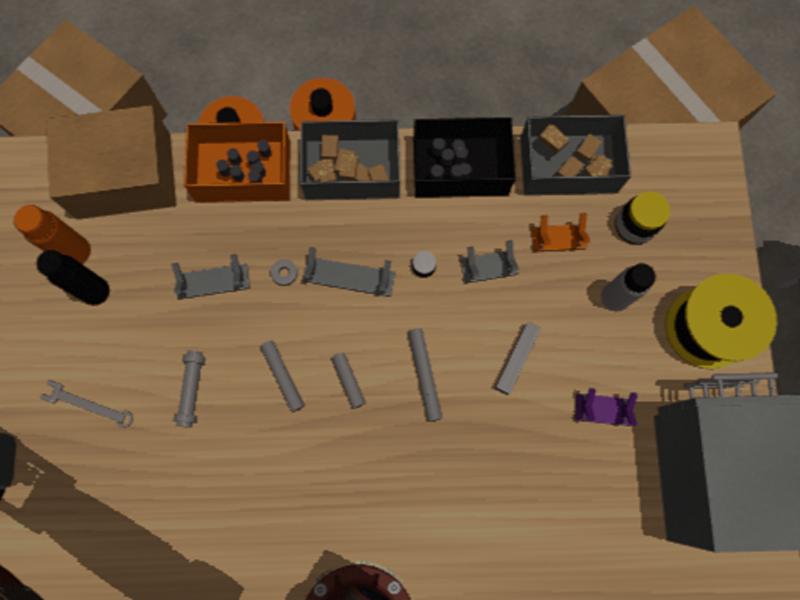

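View pics/side0.png

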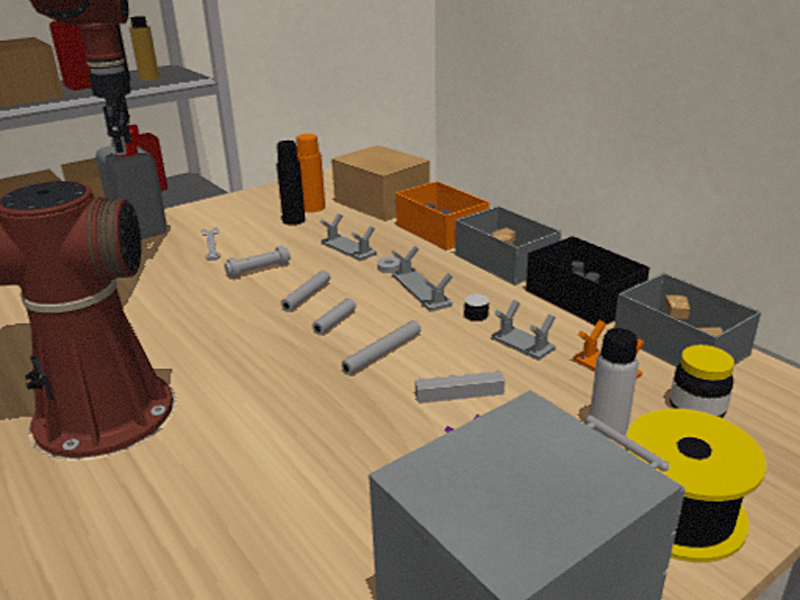

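Top view (800×600 px):
- **Round-pin candidates:** middle pin (282,376), short pin (348,380) and long pin (424,374). The lookalikes are the collared pin (189,388), the square bar (517,358) and the wrench (87,403).
- **Grey stands:** middle (211,280), long (349,273) and short (489,265). The lookalikes are the orange stand (561,235) and the purple one (606,408).
- **Also to leave alone:** bearing (284,272) and tin (424,264).

Next I'll triangulate these from the two views.

```bash
cat > h.py <<'E'
from rig import arm, effector, ik, vision
import cv2, numpy as np
from scipy.spatial.transform import Rotation as R
def P(c):
    return c["intrinsics"]@np.hstack([cv2.Rodrigues(c["rvec"])[0],np.reshape(c["tvec"],(3,1))])
def tri(c1,p1,c2,p2):
    X=cv2.triangulatePoints(P(c1),P(c2),np.float64(p1).reshape(2,1),np.float64(p2).reshape(2,1)); X=(X[:3]/X[3]).ravel()
    e=[np.linalg.norm(proj(c,X)-p) for c,p in((c1,p1),(c2,p2))]
    return X,e
def proj(c,X):
    return cv2.projectPoints(np.float64(X).reshape(-1,3),c["rvec"],c["tvec"],c["intrinsics"],None)[0].reshape(-1,2).squeeze()
def onz(c,p,z):
    Rm=cv2.Rodrigues(c["rvec"])[0]; C=-Rm.T@np.ravel(c["tvec"])
    d=Rm.T@np.linalg.inv(c["intrinsics"])@[p[0],p[1],1]
    return C+d*(z-C[2])/d[2]
def down(yaw): # closing axis y at angle yaw+90deg: tool x along (cos yaw, sin yaw), z down
    return (R.from_euler("z",yaw)*R.from_euler("x",np.pi)).as_quat()
E
python3 - <<'E'
from h import *
t,s=vision.calibration("top"),vision.calibration("side")
k=1.5625
T=dict(mid=[(267,344),(297,408)],short=[(339,356),(358,405)],long=[(416,331),(434,418)],collar=[(193,352),(185,425)],bar=[(532,325),(504,391)])
S=dict(mid=[(327,275),(287,303)],short=[(350,303),(318,328)],long=[(415,326),(348,367)])
np.set_printoptions(precision=4,suppress=True)
for n,e in T.items():
    X=np.array([onz(t,np.array(p)/k,.014) for p in e]); d=X[1]-X[0]
    print(n,X.mean(0),"len",np.linalg.norm(d),"yaw",np.arctan2(d[1],d[0]),"r",np.hypot(*X.mean(0)[:2]))
    if n in S: print("   tri",*tri(t,np.mean(e,0)/k,s,np.mean(S[n],0)/k))
for n,a,b in (("Smid",(211,281),(349,246)),("Slong",(349,275),(424,288)),("Sshort",(490,266),(524,342)),("bear",(284,272),(388,264)),("tin",(424,264),(476,305))):
    print(n,onz(t,np.array(a)/k,.010),*tri(t,np.array(a)/k,s,np.array(b)/k))
c=vision.calibration("wrist");Rm=cv2.Rodrigues(c["rvec"])[0]
o=arm.get_obs();Rt=R.from_quat(o["ee_rot"]).as_matrix()
print(c["intrinsics"]);print("cam in tool",Rt.T@(-Rm.T@np.ravel(c["tvec"])-o["tcp_pos"]));print(Rt.T@Rm.T)
E
```

```text
mid [0.4444 0.1332 0.014 ] len 0.13499879636700945 yaw -2.701895940241471 r 0.4639564759844509
   tri [0.4438 0.1326 0.0155] [np.float64(0.060858664593720406), np.float64(0.05640401379383436)]
short [0.4328 0.0083 0.014 ] len 0.09932765780412689 yaw -2.7854134575275 r 0.4328352843723652
   tri [0.4313 0.0086 0.0144] [np.float64(0.4037981817655905), np.float64(0.39976950716910203)]
long [ 0.4414 -0.1356  0.014 ] len 0.16761802992259847 yaw -2.9726450628463734 r 0.4618087983481295
   tri [ 0.439  -0.1351  0.0135] [np.float64(0.5277612455429486), np.float64(0.5638984397576502)]
collar [0.4252 0.3063 0.014 ] len 0.13674458668272002 yaw 3.0707215318741063 r 0.5240451582580085
bar [ 0.4682 -0.3132  0.014 ] len 0.13891446053832443 yaw 2.6867096579901557 r 0.5633054348024304
Smid [0.6329 0.2729 0.01  ] [0.6351 0.274  0.0041] [np.float64(0.21686573710285023), np.float64(0.18284318236160635)]
Slong [0.6388 0.0051 0.01  ] [0.6414 0.0052 0.0029] [np.float64(0.18603007636240365), np.float64(0.17696910431521304)]
Sshort [ 0.6508 -0.2704  0.01  ] [ 0.6513 -0.2705  0.0044] [np.float64(0.433838391999606), np.float64(0.47487309009870277)]
bear [0.6478 0.1315 0.01  ] [0.6465 0.1327 0.0084] [np.float64(0.653737740213231), np.float64(0.5853055584116184)]
tin [ 0.6578 -0.1416  0.01  ] [ 0.6534 -0.1403  0.0223] [np.float64(0.306892430249921), np.float64(0.3112956814028629)]
[[321.4129   0.     256.6254]
 [  0.     321.4129 193.3361]
 [  0.       0.       1.    ]]
cam in tool [ 0.0732 -0.0001 -0.1431]
[[ 0.0012 -0.9578 -0.2875]
 [ 1.      0.0011  0.0004]
 [-0.0001 -0.2875  0.9578]]
```

Run:
```python
from h import *
import pickle
np.set_printoptions(precision=4,suppress=True)
V=[]
for i,y in enumerate((0.1,-0.1)):
    for yaw in (np.pi,):
        arm.move_ptp([.47,y,.33],down(yaw))
    arm.sleep(.3)
    c=vision.calibration("wrist"); im=vision.camera("wrist"); V.append((c,im))
    cv2.imwrite(f"pics/w{i}.png",cv2.resize(im,None,fx=1.5625,fy=1.5625,interpolation=cv2.INTER_CUBIC))
pickle.dump(V,open("v.pkl","wb"))
o=arm.get_obs();print(o["time"],o["q"],o["tcp_pos"])
```

```text
3.4917 [-0.3539 -0.1663  1.8213  0.0001  1.4865 -1.9265] [ 0.4702 -0.0991  0.33  ]
```

View pics/w0.png

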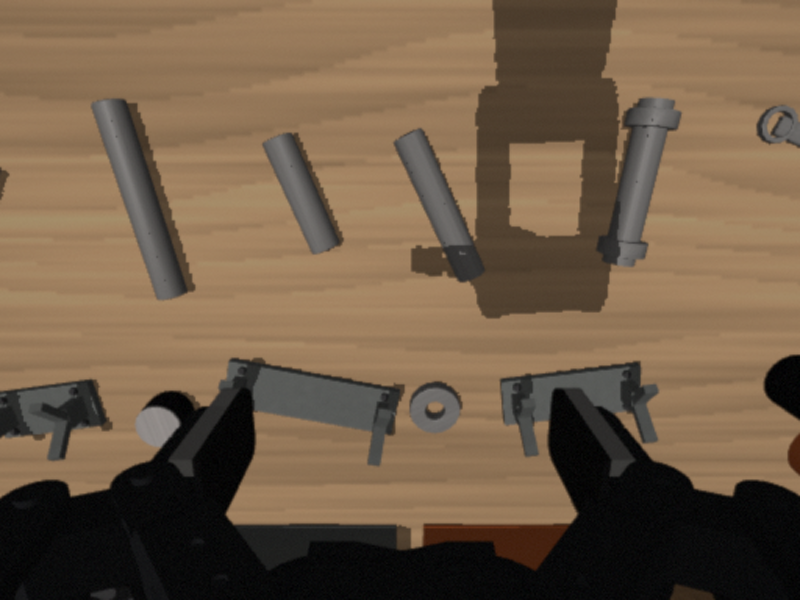

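View pics/w1.png

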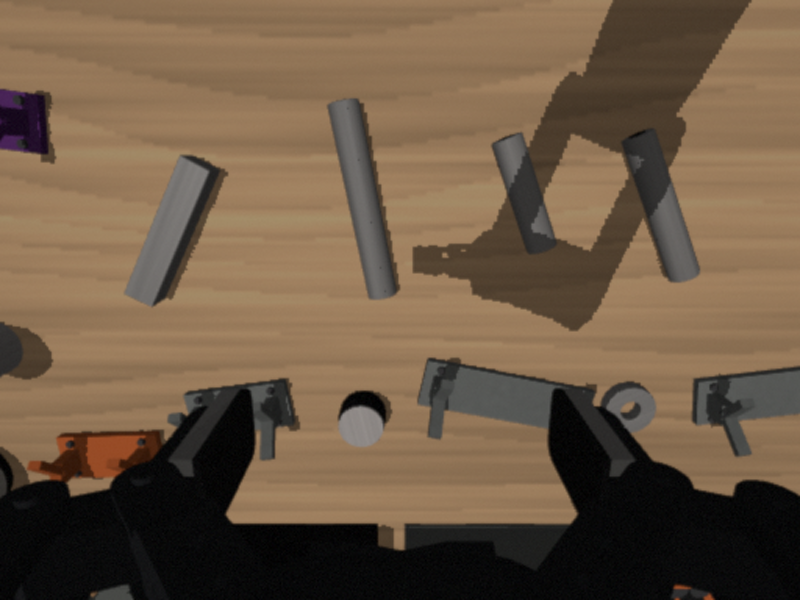

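```bash
cat > fit.py <<'E'
from h import *
import pickle
from scipy.optimize import least_squares
np.set_printoptions(precision=4,suppress=True)
V=pickle.load(open("v.pkl","rb")); c=[v[0] for v in V]; k=1.5625
pins=dict(long=([(110,101),(171,296)],[(345,101),(382,297)],.175),short=([(279,137),(325,250)],[(508,137),(541,249)],.105),mid=([(410,135),(470,276)],[(640,134),(684,277)],.14))
out={}
for n,(a,b,L) in pins.items():
    E=[tri(c[0],np.array(p)/k,c[1],np.array(q)/k) for p,q in zip(a,b)]
    X=np.array([e[0] for e in E]); d=X[1]-X[0]
    E0=np.array([[onz(cc,np.array(p)/k,.014) for p in pp] for cc,pp in zip(c,(a,b))])
    m=E0.mean((0,1)); d0=E0.mean(0)[1]-E0.mean(0)[0]
    out[n]=[m[0],m[1],np.arctan2(d0[1],d0[0])]
    print(n,"tri z",X[:,2],X.mean(0),"len",np.linalg.norm(d),"| onz",m,"len",np.linalg.norm(d0),L,"yaw",out[n][2], "spread",E0.mean(1)[0]-E0.mean(1)[1])
ct=vision.calibration("top")
# corners in stand frame (stand x ~ +y world): s = sign along x, y sign: + -> far (-x world?) resolved below
def model(p,l,pts):
    X=np.array(pts)*[l/2,.025,1]; Rm=R.from_euler("z",p[2]).as_matrix(); return X@Rm.T+[p[0],p[1],0]
# (stand sign x,+:+y world ; sign y,+: -x world (near)), cams 0,1,2=top
obs={"Smid":(.14,[(0,(-1,1,.01),(501,379)),(0,(1,1,.01),(640,363)),(0,(-1,-1,.01),(503,424)),(1,(-1,1,.01),(694,379)),(1,(-1,-1,.01),(697,424))]),
"Slong":(.175,[(0,(-1,1,.01),(229,361)),(0,(1,1,.01),(403,386)),(0,(1,-1,.01),(392,432)),(1,(-1,1,.01),(427,361)),(1,(1,1,.01),(595,386)),(1,(-1,-1,.01),(419,403))]),
"Sshort":(.105,[(1,(-1,1,.01),(185,393)),(1,(1,1,.01),(288,379)),(1,(1,-1,.01),(297,426)),(0,(1,1,.01),(94,381)),(0,(1,-1,.01),(106,427))])}
cams=[c[0],c[1],ct]
ini=dict(Smid=[.633,.273,1.6],Slong=[.639,.005,1.45],Sshort=[.651,-.27,1.6])
for n,(l,ob) in obs.items():
    f=lambda p:np.concatenate([proj(cams[i],model(p,l,[q])[0])-np.array(px)/k for i,q,px in ob])
    r=least_squares(f,ini[n]); out[n]=list(r.x); print(n,r.x,"rms px",np.sqrt(np.mean(r.fun**2)))
pickle.dump(out,open("out.pkl","wb"))
ims=[cv2.resize(v[1],None,fx=k,fy=k,interpolation=cv2.INTER_CUBIC) for v in V]+[cv2.imread("pics/top0.png")]
for i,im in enumerate(ims):
    for n,(l,_) in obs.items():
        xf=(l/2-.015)/(l/2)
        for q in [(a,b,.01) for a in(-1,1) for b in(-1,1)]+[(a*xf,b,.065) for a in(-1,1) for b in(-1,1)]:
            u=proj(cams[i],model(out[n],l,[q])[0])*k
            cv2.circle(im,tuple(np.int32(np.round(u))),2,(0,0,255) if q[2]<.02 else (0,255,0),-1)
    for n in pins:
        x,y,w=out[n]; L=pins[n][2]/2
        for s in(-1,1):
            u=proj(cams[i],[x+s*L*np.cos(w),y+s*L*np.sin(w),.014])*k
            cv2.circle(im,tuple(np.int32(np.round(u))),2,(255,0,255),-1)
w=[ims[0][80:480,:],cv2.resize(ims[2][220:440,150:550],None,fx=1.0,fy=1.0)]
cv2.imwrite("pics/ov0.png",ims[0][80:480]); cv2.imwrite("pics/ov1.png",cv2.resize(np.vstack([ims[1][350:480,:720],cv2.copyMakeBorder(ims[2][230:430,150:550],0,0,0,320,cv2.BORDER_CONSTANT)]),None,fx=1.1,fy=1.1))
E
python3 fit.py
```

```text
long tri z [0.0158 0.0174] [ 0.4422 -0.1316  0.0166] len 0.17474778531660032 | onz [ 0.4426 -0.1323  0.014 ] len 0.17581436756950333 0.175 yaw 0.17088920019791512 spread [-0.0005 -0.0011  0.    ]
short tri z [0.013  0.0155] [0.434  0.0123 0.0143] len 0.10507931882477554 | onz [0.4342 0.0123 0.014 ] len 0.10531302429577838 0.105 yaw 0.3525813583095685 spread [ 0.0006 -0.0001  0.    ]
mid tri z [0.0146 0.0188] [0.4451 0.1364 0.0167] len 0.13761541517493364 | onz [0.4456 0.1373 0.014 ] len 0.13931085823991418 0.14 yaw 0.4316178317983654 spread [ 0.0002 -0.0012  0.    ]
Smid [0.6323 0.2732 1.7074] rms px 0.7971905258312492
Slong [0.6356 0.0103 1.4034] rms px 0.8517578248198274
Sshort [ 0.6512 -0.2611  1.6899] rms px 0.9254046994355141
```

View pics/ov0.png

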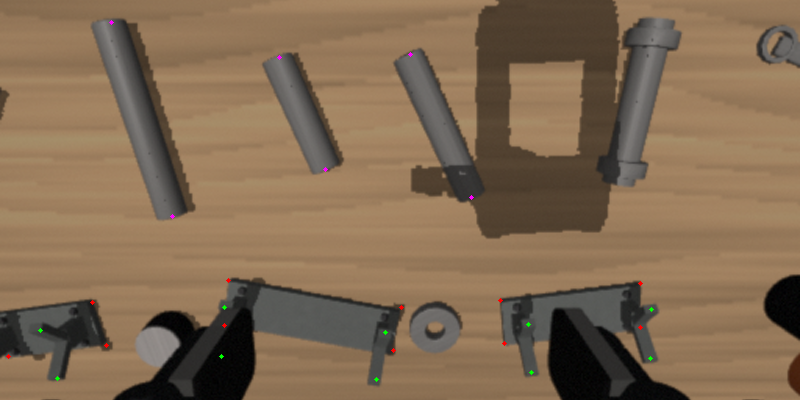

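View pics/ov1.png

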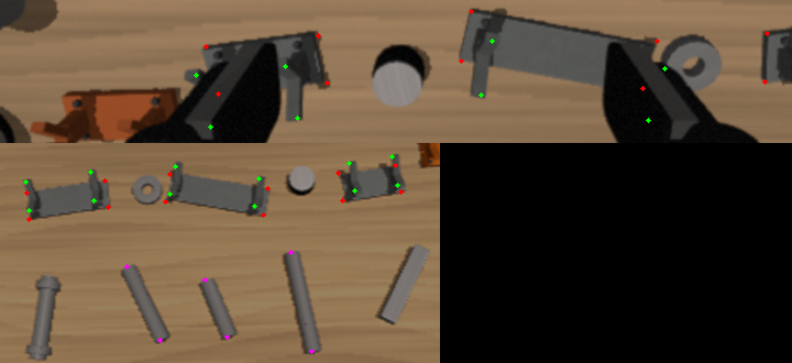

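The overlay agrees with the pins, base corners and fork tips in both wrist views. The heights and lengths also match the text. I'll hover over the short pin for one close look before grasping.

```bash
cat >> h.py <<'E'
def look(n,pts=()):
    c=vision.calibration("wrist"); im=vision.camera("wrist")
    for q in pts: cv2.circle(im,tuple(np.int32(np.round(proj(c,q)))),2,(0,0,255),-1)
    cv2.imwrite(f"pics/{n}.png",im)
def ends(p,L,z): return [[p[0]+s*L/2*np.cos(p[2]),p[1]+s*L/2*np.sin(p[2]),z] for s in(-1,0,1)]
E
python3 - <<'E'
from h import *
import pickle
o=pickle.load(open("out.pkl","rb")); p=o["short"]
effector.set_gripper(.06,60)
arm.move_ptp([p[0],p[1],.13],down(p[2])); arm.sleep(.2)
look("short_hover",ends(p,.105,.014))
s=arm.get_obs();print(s["time"],s["tcp_pos"],s["q"])
for n in("mid","short","long"):
    for m,z in((n,.005),("S"+n,.05)):
        q=o[m]; print(m,[round(float(v),2) for v in ik([q[0],q[1],z],down(q[2]))])
E
```

```text
6.6667 [0.43428283 0.01222994 0.13012014] [-1.33664040e-01 -8.17266929e-02  2.13416895e+00 -1.42338930e-05
  1.08891043e+00  1.08462111e+00]
mid [0.15, 0.22, 2.11, -0.0, 0.81, 1.29]
Smid [0.31, 0.54, 1.56, -0.0, 1.05, 0.17]
short [-0.13, 0.16, 2.18, -0.0, 0.8, 1.08]
Sshort [-0.48, 0.56, 1.52, 0.0, 1.06, -0.6]
long [-0.44, 0.21, 2.12, -0.0, 0.81, 0.96]
Slong [-0.09, 0.44, 1.7, -0.0, 1.0, 0.07]
```

View pics/short_hover.png

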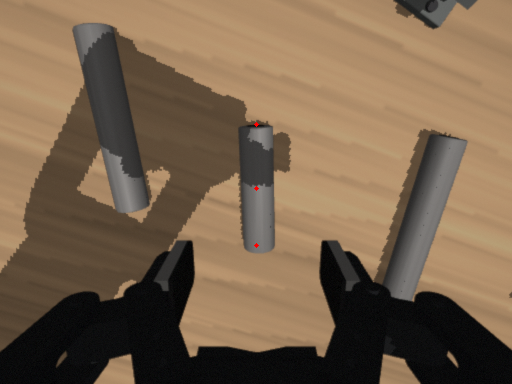

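The close view shows the shortest plain round pin at (257,188), midway between the fingers. The predicted ends, (257,124) and (256,245), are within about 2 mm of the real ones. The middle pin is at left (112,118) and the long pin at right (430,215). Now I'll grasp it and carry it to the narrow stand.

```bash
cat >> h.py <<'E'
import pickle
ZP=.003
def pick(n):
    o=pickle.load(open("out.pkl","rb")); p=o[n]; q=down(p[2])
    effector.set_gripper(.06,60)
    arm.move_ptp([p[0],p[1],.13],q)
    arm.move_straight([p[0],p[1],ZP+.03],max_speed=.12)
    arm.move_straight([p[0],p[1],ZP],max_speed=.04)
    effector.set_gripper(.0,80)
    s=arm.get_obs(); print("grip",s["time"],s["finger_gap"],s["grasp_force"],s["ft_force"],s["tcp_pos"])
    arm.move_straight([p[0],p[1],.15],max_speed=.12)
    p=o["S"+n]; arm.move_ptp([p[0],p[1],.15],down(p[2])); arm.sleep(.2)
    s=arm.get_obs(); print("carry",s["time"],s["finger_gap"],s["grasp_force"],s["ft_force"])
E
python3 - <<'E'
from h import *
pick("short")
p=pickle.load(open("out.pkl","rb"))["Sshort"]
look("short_carry",ends(p,.105,.01)+ends(p,.105,.162))
E
```

```text
grip 9.4 0.025581072010788127 78.10752153396606 [-1.26613545 -0.55764261  5.99144387] [0.43469069 0.01208283 0.00370669]
carry 12.4667 0.0253913407053275 78.52775573730469 [ 0.99017782 -0.55873044 -3.60059865]
```

View pics/short_carry.png

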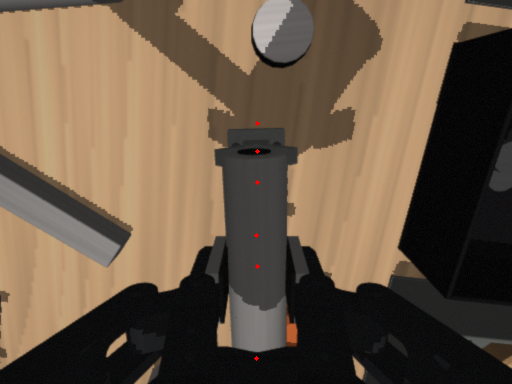

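The pin is gripped at its middle, with the near end at (257,151) as predicted. The stand sits below it, centred on column 256, with its base end at row 129 against a predicted 124. I'll lower it under force watch and release.

```bash
cat >> h.py <<'E'
def place(n,zlo=.046):
    p=pickle.load(open("out.pkl","rb"))["S"+n]; b=arm.get_obs()["ft_force"][2]
    arm.move_straight([p[0],p[1],.060],max_speed=.1)
    z=.0535
    while z>=zlo:
        arm.move_straight([p[0],p[1],z],max_speed=.03)
        f=arm.get_obs()["ft_force"][2]-b
        if f>8: break
        z-=.0015
    s=arm.get_obs(); print("touch z",z,s["tcp_pos"],"dF",s["ft_force"]-[0,0,b],s["time"])
    if f<=8: print("NO CONTACT"); return
    effector.set_gripper(.035); effector.set_gripper(.055)
    arm.move_straight([p[0],p[1],.15],max_speed=.12)
    print("t",arm.get_obs()["time"],arm.get_obs()["finger_gap"])
E
python3 - <<'E'
from h import *
place("short")
p=pickle.load(open("out.pkl","rb"))["Sshort"]
look("short_placed",ends(p,.105,.06))
E
```

```text
touch z 0.047499999999999994 [ 0.65157736 -0.26123283  0.04955956] dF [-3.14242521  1.8102848   9.75686026] 14.9333
t 16.5333 0.05480417136282685
```

View pics/short_placed.png

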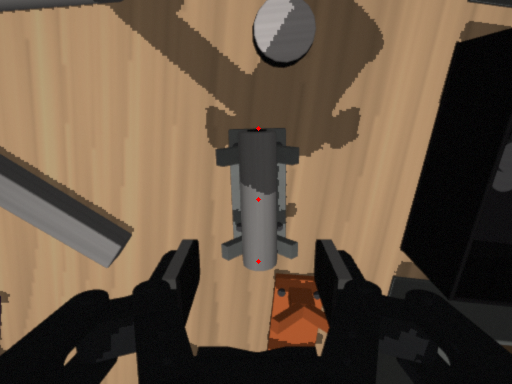

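The short pin lies in both Vs. Its ends are at (258,130) and (259,266) against a predicted 129 and 261, so it's centred to about 2 mm. Next is the middle pin.

Run:
```python
from h import *
pick("mid")
p=pickle.load(open("out.pkl","rb"))["Smid"]
place("mid")
look("mid_placed",ends(p,.14,.06))
```

```text
grip 20.725 0.025504627671916094 78.41806054115295 [-1.68768646 -1.09546694  5.64367014] [0.44623012 0.1371961  0.00370623]
carry 23.3417 0.02528720526591522 78.73855948448181 [-0.18880561 -0.07332514 -3.32255497]
touch z 0.047499999999999994 [0.63412992 0.27375648 0.05018173] dF [-0.09976267 -0.80191152 10.9751764 ] 25.7583
t 27.3583 0.055086334037564834
```

View pics/mid_placed.png

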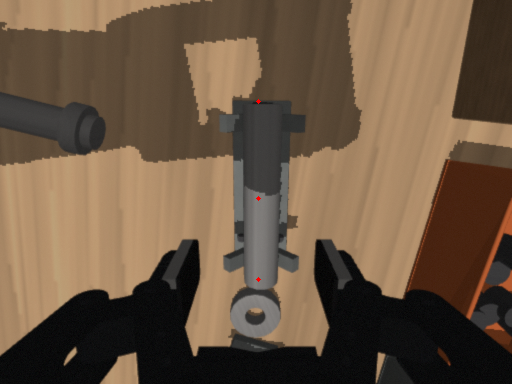

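The middle pin is cradled in both Vs, from (261,103) to (260,287), and the bearing at (255,312) and collared pin haven't moved. Now the long pin.

Run:
```python
from h import *
pick("long")
p=pickle.load(open("out.pkl","rb"))["Slong"]
place("long")
look("long_placed",ends(p,.175,.06))
arm.move_ptp([.45,.35,.3],down(p[2]))
c=vision.camera("top"); d=vision.camera("side")
cv2.imwrite("pics/final.png",np.vstack([cv2.resize(c[120:290,90:360],(540,340)),cv2.resize(d[120:240,130:370],(540,260))]))
print(arm.get_obs()["time"])
```

```text
grip 31.5417 0.025510399004503623 78.36639046669006 [-1.23105366 -0.37348558  5.98482006] [ 0.44298691 -0.13265155  0.00369478]
carry 34.0667 0.025401187102353874 78.73907089233398 [-0.7460554   0.19023116 -4.22630135]
touch z 0.050499999999999996 [0.63714707 0.01011271 0.05231056] dF [ 0.1418413  -0.37124406  9.44554814] 35.9833
t 37.5583 0.055017331404953844
39.2417
```

View pics/long_placed.png

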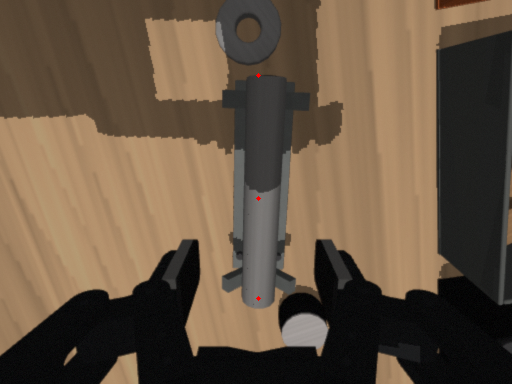

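View pics/final.png

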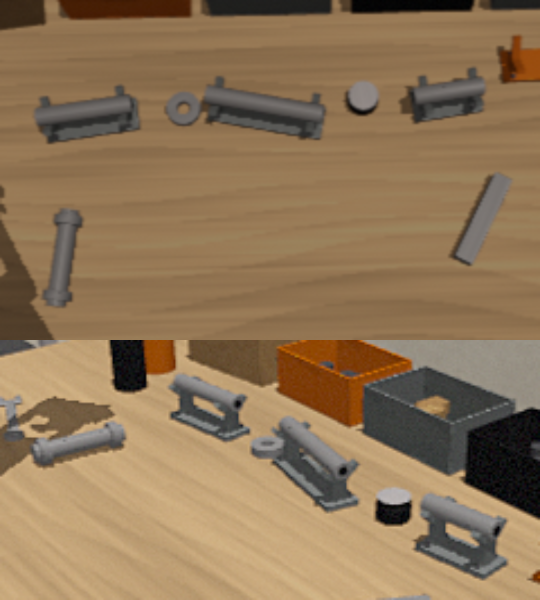

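All three pins are cradled level and centred, from the long pin's close view (ends at (264,76) and (259,304)) and both fixed cameras. The bearing, tin, collared pin and square bar are where they started. Handing in.

```bash
python3 -c "
from rig import arm
print(arm.job_done())"
```

```text
the job is handed in; nothing more can be done
None
```

The short, middle and long pins each lie cradled in both Vs of their own stands, centred to within a few millimetres by the camera; nothing else was moved, and I handed the job in at about 39 s of the 93 s allowed (no verdict came back).

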